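# Make up two bracket kits at the drill press

### The arm

A 6-joint arm with a two-finger parallel gripper is mounted at the origin on the work surface. World frame = base frame: x ahead of the robot, y to its left, z up, the work surface at z = 0. Lengths are in m, angles in rad, forces in N, time in s.
With the tool pointing down it reaches from about 0.375 to 0.9 m from the base axis. Payload 3.1 kg.
Tool frame: the origin (TCP) lies at the very end of the fingers, on their centre line; the grasp point (between the pads) lies 19 mm behind it (hold_point_z is the distance from the TCP to the grasp point, in m); z points along the fingers, x is the direction in which the jaws open and shut, and the axes are right-handed (so a half turn about z gives the same grasp; the last joint's range is limited). The gripper opens to 87 mm and grips with 3 to 60 N. Pads are 19 mm wide; open, the fingers measure 117 mm over their backs; the gripper's body (75 mm by 190 mm) begins 51 mm behind the grasp point.
Start: joints at [-1.482, 0.527, 1.433, -0, 1.181, -0.178], TCP at [0.165, -0.603, 0.223] pointing down, gripper open.
Joint ranges: [-3.08, 3.08], [-0.75, 2.2], [0.22, 2.44], [-1.43, 4.57], [0, 2.65], [-2.85, 2.85]. Speed limits (rad/s): [2.79, 2.79, 3.14, 3.14, 3.14, 3.14].

### API

Orientations are given as a unit quaternion [x, y, z, w].
In Python, from rig import * gives the robot as it stands.
- The arm moves only by the tool carry_out, never from a script. Its argument "deltas" is a list of rows, each a list of 7 numbers: the closure, from -1 (fully open) to 1 (shut), then the shift along the tool's x, y, z in units of 25 mm (1.0 is 25 mm), then the turn, a rotation vector about the tool's x, y, z in degrees. In form: [[jaw, x, y, z, rx, ry, rz], ...]. A call has 1 to 8 rows; each row is the pose to reach, as a shift and turn from the pose commanded when the call began, along the tool's axes at that moment; what a row does not reach only later rows make up. A row lasts 1/10 s, in which the tool goes at most 50 mm and 8.59 degrees, less where a joint would pass 70% of its speed; a pose out of reach is approached as far as the arm can. A call with a gripper value outside its range is refused whole. The fingers move at their own pace and stop on an object; "force" is the grip in N (left out, the last holds). Time passes only in rows, so rows that repeat a pose let the fingers close. It gives the time, the measured TCP pose, the force and the opening at its end, in the units of the state.
- get_obs(): the state, without advancing time (a new reading comes with each control period).
- camera(name): name is "scene" or "top"; returns (picture, depth): 420x560x3 uint8, red, green, blue; 420x560 float32, m along the optical axis (not along the pixel's ray), 0 where there is no reading.
- camera_info(name): a dict with "mtx" (3x3 intrinsics, pixels), "dist_coeffs" ([k1, k2, p1, p2, k3] as OpenCV has them; the pictures are not rectified), "origin" and "rotation" of the camera in the world. Camera axes: x right, y down, z forward; pixel columns grow to the right and rows downward; lengths in m; the calibration is good to about 2 mm. A picture is of the moment at which its call begins. camera_info takes no time and is no camera call.
- hand_in(): hands the job in, once; it reports no verdict.
Trained networks look in the newest picture that a camera, given by its name, has taken for a name from the list of things; names that differ only in an ending like _2 or _b are one class to them, and where a whole thing is asked for, a point or a joint stands for the part that bears it (a point fixed in the world has none). Each returns a list of dicts, best first, with "score" (0 to 1); they miss things now and then, are a little off and sometimes report something else, mostly with a low value. They report only what shows in the picture. A call takes as long as a camera call.
- spot_in(camera, target): "pixel" ([row, column] in pixels, amid what is visible of it).
The state is a dict: "time": time; "q": joint angles; "joint_velocities": joint speeds; "joint_torque": joint torques, N m; "position": TCP position; "tool_rot": TCP orientation; "ft_force": force on the tool from outside, world axes, zero at the start; "moment": the same for the moment, N m; "grip_width": finger opening in m.
Only numpy, scipy, OpenCV 4.12 (cv2) and the standard library are available. Lean on these libraries where they do the work, as an engineer would, in place of code of your own. Each camera call takes 0.05 s, during which the arm holds its last target.

### The job

Make up two bracket kits from the stock tray. The roller kit goes in the three-bay tray: the narrow bracket in the large bay, the short bolt and the roller in the two small bays, one in each; the plain kit goes in the two-bay tray: the wide bracket in one bay and the long bolt in the other. Set every piece down on the tray floor inside its bay without dropping it, brackets with their ears up, the roller standing on an end and the bolts lying down, then let go of everything, and leave the oil can and the brush where they are.

Things in the scene. Friction and masses are not known exactly. Their poses are not given: they have to be found in the camera images.
- wide_bracket: The wide bracket: U-shaped bracket of dark 3 mm sheet steel, web down, two flat ears up: 56 mm wide over the ears' outer faces, 50 mm long, 40 mm high, about 150 g; each ear has a 13 mm hole. Origin: centre of its underside. x along the 50 mm length, y from ear to ear (grip it over the ears, along y), z up.
- narrow_bracket: The narrow bracket: U-shaped bracket of dark 3 mm sheet steel, web down, two flat ears up: 36 mm wide over the ears' outer faces, 50 mm long, 40 mm high, about 130 g; each ear has a 13 mm hole. Origin: centre of its underside. x along the 50 mm length, y from ear to ear (grip it over the ears, along y), z up.
- long_bolt: The long bolt: steel hexagon bolt lying on its side, 78 mm long over all, about 80 g: head 8 mm high, 18 mm over flats, at the -x end; 12 mm round shank. Origin: on its axis, midway along the 78 mm, 7.7 mm above what it lies on (centre of mass 4 mm from it towards the head). x along the bolt to the threaded end (which dips 2.5 degrees), y level, z up. It lies on a flat of the head and does not roll.
- short_bolt: The short bolt: steel hexagon bolt lying on its side, 58 mm long over all, about 60 g: head 8 mm high, 18 mm over flats, at the -x end; 12 mm round shank. Origin: on its axis, midway along the 58 mm, 7.7 mm above what it lies on (centre of mass 4 mm from it towards the head). x along the bolt to the threaded end (which dips 3.4 degrees), y level, z up. It lies on a flat of the head and does not roll.
- roller: The roller: plain steel roller, 36 mm in diameter and 28 mm high, with a 13 mm bore, standing on its flat end, about 190 g. Origin: centre of its lower end; z along its axis, up.
- three_bay: Three-bay wooden kit tray, 220 (x) by 170 mm (y), fixed left or right of the stock tray; floor's upper face at z = 6 mm, 8 mm walls with tops at z = 24 mm, 6 mm dividers with tops at z = 20 mm. Large bay 99 (x) by 154 mm (y) on the -x side, centre x = -52.5, y = 0; two small bays 99 (x) by 74 mm (y) on the +x side, centres x = 52.5, y = 40 and y = -40 mm. Origin: centre of underside, z up.
- two_bay: Two-bay wooden kit tray, 220 (x) by 170 mm (y), fixed left or right of the stock tray; floor's upper face at z = 6 mm, 8 mm walls with tops at z = 24 mm, 6 mm dividers with tops at z = 20 mm. Two equal bays 99 (x) by 154 mm (y), centres x = -52.5 and x = 52.5, y = 0 mm. Origin: centre of underside, z up.
- stock: Stock tray: the largest wooden tray, no dividers, 240 (x) by 330 mm (y), fixed between the kit trays; floor's upper face at z = 6 mm with a sheet of cardboard on it, 8 mm walls with tops at z = 24 mm. All five pieces lie on its floor at the start, at least 20 mm apart. Origin: centre of its underside; z up.
- oil_can: bystander: small aluminium oil can, a round body 68 mm in diameter with a thin upright spout, 165 mm high, about 250 g, beyond the trays. Origin: centre of its underside; z up. Leave it alone.
- chip_brush: bystander: hand brush for sweeping chips, 190 mm long, lying on the bench beyond the trays, about 50 g. Origin: at its middle, on its underside; x along it, from the handle to the bristles. Leave it alone.

How it is judged:
At the end, for the whole second after the job is handed in: Each piece's origin lies within its bay, as the goal says which, and it is down on the tray floor (within 4 mm): brackets ears up and roller upright on either end (within 7 degrees), bolts lying (within 11 degrees of level). All are released and at rest (x of narrow_bracket in the frame of three_bay between -0.102 and -0.003 m and y of narrow_bracket in the frame of three_bay between -0.077 and 0.077 m and z of narrow_bracket in the frame of three_bay between 0.003 and 0.01 m and angle between each of narrow_bracket, wide_bracket's own z axis and vertical below 0.12 rad and ((x of short_bolt in the frame of three_bay between 0.003 and 0.102 m and y of short_bolt in the frame of three_bay between 0.003 and 0.077 m and z of short_bolt in the frame of three_bay between 0.003 and 0.018 m and x of roller in the frame of three_bay between 0.003 and 0.102 m and y of roller in the frame of three_bay between -0.077 and -0.003 m and z of roller in the frame of three_bay between 0.003 and 0.04 m) or (x of short_bolt in the frame of three_bay between 0.003 and 0.102 m and y of short_bolt in the frame of three_bay between -0.077 and -0.003 m and z of short_bolt in the frame of three_bay between 0.003 and 0.018 m and x of roller in the frame of three_bay between 0.003 and 0.102 m and y of roller in the frame of three_bay between 0.003 and 0.077 m and z of roller in the frame of three_bay between 0.003 and 0.04 m)) and ((angle between roller's own z axis and vertical below 0.12 rad and z of roller in the frame of three_bay below 0.01 m) or (angle between roller's own z axis and vertical above 3.02 rad and z of roller in the frame of three_bay below 0.038 m)) and angle between short_bolt's own x axis and vertical between 1.37 and 1.77 rad and ((x of wide_bracket in the frame of two_bay between -0.102 and -0.003 m and y of wide_bracket in the frame of two_bay between -0.077 and 0.077 m and z of wide_bracket in the frame of two_bay between 0.003 and 0.01 m and x of long_bolt in the frame of two_bay between 0.003 and 0.102 m and y of long_bolt in the frame of two_bay between -0.077 and 0.077 m and z of long_bolt in the frame of two_bay between 0.003 and 0.018 m) or (x of wide_bracket in the frame of two_bay between 0.003 and 0.102 m and y of wide_bracket in the frame of two_bay between -0.077 and 0.077 m and z of wide_bracket in the frame of two_bay between 0.003 and 0.01 m and x of long_bolt in the frame of two_bay between -0.102 and -0.003 m and y of long_bolt in the frame of two_bay between -0.077 and 0.077 m and z of long_bolt in the frame of two_bay between 0.003 and 0.018 m)) and angle between long_bolt's own x axis and vertical between 1.37 and 1.77 rad and linear speed of each of wide_bracket, narrow_bracket, long_bolt, short_bolt, roller below 0.02 m/s and angular speed of each of wide_bracket, narrow_bracket, long_bolt, short_bolt, roller below 0.2 rad/s and contact force between the fingers and wide_bracket below 0.05 N and contact force between the fingers and narrow_bracket below 0.05 N and contact force between the fingers and long_bolt below 0.05 N and contact force between the fingers and short_bolt below 0.05 N and contact force between the fingers and roller below 0.05 N); the robot touches nothing.
It fails at once if the oil can or the chip brush was knocked out of its place (more than 30 mm) or the oil can tipped over (distance of any of oil_can, chip_brush from where it was at the start of the episode above 0.03 m or angle between oil_can's own z axis and vertical above 0.5 rad).
It fails at once if a piece was dropped or flung: it moved faster than 0.7 m/s (a fall of about 25 mm) while not held ((linear speed of wide_bracket above 0.7 m/s and contact force between the fingers and wide_bracket below 0.05 N) or (linear speed of narrow_bracket above 0.7 m/s and contact force between the fingers and narrow_bracket below 0.05 N) or (linear speed of long_bolt above 0.7 m/s and contact force between the fingers and long_bolt below 0.05 N) or (linear speed of short_bolt above 0.7 m/s and contact force between the fingers and short_bolt below 0.05 N) or (linear speed of roller above 0.7 m/s and contact force between the fingers and roller below 0.05 N)).
It also fails if it takes over 122 s, if anything falls off the work surface, if the arm or the gripper's body presses on something with over 40 N, if the wrist force passes 120 N, or if a joint passes its speed limit or range.

## Working session

There is one attempt and no reset: what is moved stays moved. The work goes in short steps, Python scripts to look and compute and a tool call to move; the robot and the scene stay as the last step left them, time stands still between calls to the robot, and variables do not carry over. Pictures are saved under pics/ and viewed, and the job is handed in when it is done.

Besides the shell and the picture viewer there is one more tool, called in YAML: its name, and indented under it one key for each argument. carry_out: Moves the arm, as the interface text tells. Its arguments: {"type":"object","properties":{"deltas":{"type":"array"},"force":{"type":"number"}},"required":["deltas"]}

```bash
mkdir -p pics; ls
python3 - <<'E'
from rig import *
import cv2,numpy as np
print(get_obs())
for n in ["top","scene"]:
    p,d=camera(n); cv2.imwrite(f"pics/{n}0.png",p[:,:,::-1]); np.save(f"{n}_d.npy",d); np.save(f"{n}_p.npy",p)
    print(n,camera_info(n))
    for t in ["wide_bracket","narrow_bracket","long_bolt","short_bolt","roller","three_bay","two_bay","stock","oil_can","chip_brush"] if n=="top" else []:
        print(t,[(r["score"],r["pixel"]) for r in spot_in(n,t)][:3])
E
```

```text
pics
{'time': 0.0, 'q': array([-1.48150894e+00,  5.28462797e-01,  1.43388585e+00, -4.37007776e-06,
        1.18137944e+00, -1.78483021e-01]), 'joint_velocities': array([ 1.75440593e-04, -8.30330362e-05,  5.87602080e-05, -1.09729627e-03,
       -1.69208319e-03,  2.42909307e-03]), 'joint_torque': array([ 5.60732303e-05, -4.40035951e+01, -1.76594371e+01,  6.32677088e-02,
        5.82945021e-02, -1.64955268e-04]), 'position': array([ 0.16533595, -0.60198829,  0.22157893]), 'tool_rot': array([ 7.95167316e-01, -6.06389149e-01, -7.22069557e-04, -7.86534291e-04]), 'ft_force': array([ 0.05050889,  0.08833045, -0.76960981]), 'moment': array([-0.00391154, -0.0218569 , -0.05317238]), 'grip_width': 0.08709988871091573}
top {'mtx': array([[416.44334911,   0.        , 278.53416139],
       [  0.        , 416.44334911, 210.85289845],
       [  0.        ,   0.        ,   1.        ]]), 'dist_coeffs': array([-0.0792433,  0.       ,  0.       ,  0.       ,  0.       ]), 'origin': array([0.54368623, 0.01769469, 0.90544702]), 'rotation': array([-0.70520051,  0.70744093, -0.04153532,  0.02223465])}
wide_bracket [(0.93, [208.3, 234.8])]
narrow_bracket [(0.71, [268.9, 233.0])]
long_bolt [(0.71, [239.7, 278.2])]
short_bolt [(0.74, [213.4, 328.4])]
roller [(0.64, [243.0, 278.9])]
three_bay [(0.9, [268.2, 427.9])]
two_bay [(0.68, [266.1, 118.3])]
stock [(0.98, [243.4, 288.8])]
oil_can [(0.62, [159.8, 146.9])]
chip_brush [(0.58, [173.2, 410.2])]
scene {'mtx': array([[423.65933941,   0.        , 270.2723862 ],
       [  0.        , 423.65933941, 208.37474981],
       [  0.        ,   0.        ,   1.        ]]), 'dist_coeffs': array([-0.02382962,  0.        ,  0.        ,  0.        ,  0.        ]), 'origin': array([1.34702147, 0.22801667, 0.65853955]), 'rotation': array([ 0.53758672,  0.71865915, -0.35126388, -0.26672688])}
```

View pics/top0.png

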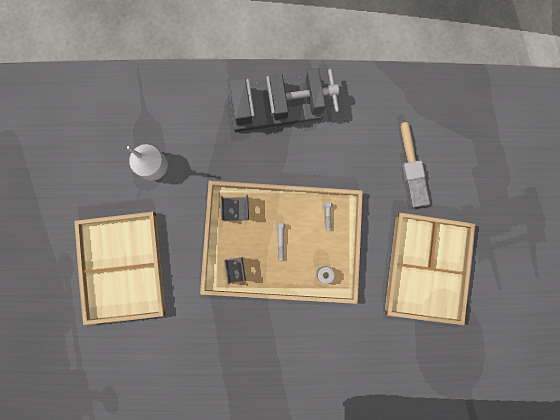

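View pics/scene0.png

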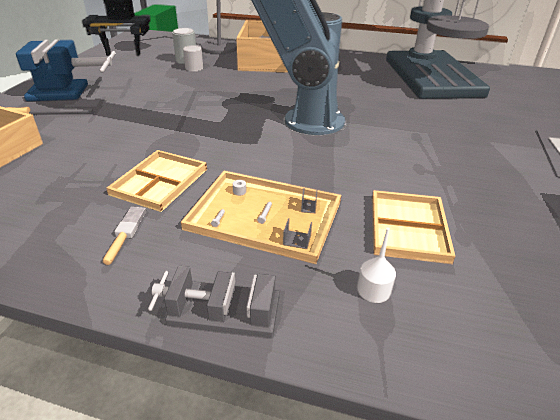

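Run:
```python
import cv2,numpy as np
p=np.load("top_p.npy")[:,:,::-1]
c=p[180:320,210:360]
cv2.imwrite("pics/crop0.png",cv2.resize(c,(750,600) if 0 else (640,597),interpolation=cv2.INTER_CUBIC))
```

```text
(no output)
```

View pics/crop0.png

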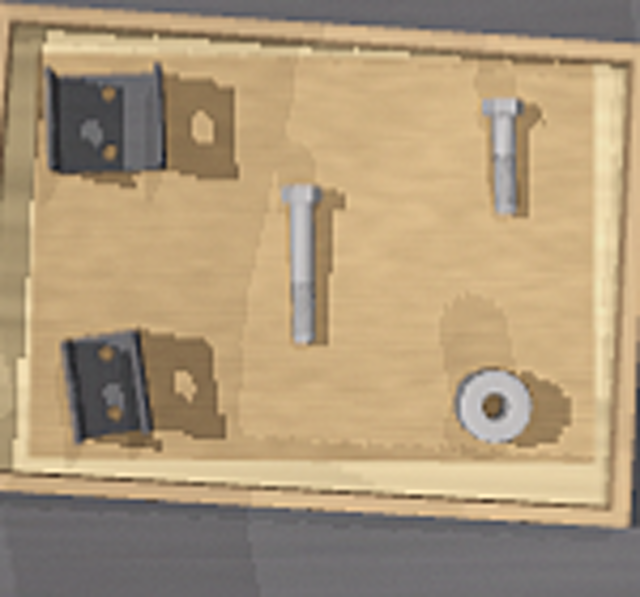

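```bash
cat > h.py <<'E'
from rig import *
import cv2,numpy as np
from scipy.spatial.transform import Rotation as R
def rays(n,px):
    i=camera_info(n); px=np.array(px,float).reshape(-1,1,2)
    u=cv2.undistortPoints(px,i["mtx"],np.array(i["dist_coeffs"])).reshape(-1,2)
    r=i["rotation"]; r=R.from_quat(r) if np.size(r)==4 else R.from_matrix(r)
    return i["origin"],r.apply(np.c_[u,np.ones(len(u))])
def cloud(n,d):
    h,w=d.shape; c,r=np.meshgrid(np.arange(w),np.arange(h))
    o,v=rays(n,np.c_[c.ravel(),r.ravel()])
    return (o+v*d.reshape(-1,1)).reshape(h,w,3)
def onplane(n,px,z):
    o,v=rays(n,px); return o+v*((z-o[2])/v[:,2])[:,None]
E
python3 - <<'E'
from h import *
d=np.load("top_d.npy"); P=cloud("top",d)
p=np.load("top_p.npy")
print(P[180:300:30,100:480:40].round(3)[:,:,:].tolist())
# stock
z=P[...,2]
fl=z[225:260,250:270]; print("floor",np.median(fl),fl.std(), "bench",np.median(z[330:370,200:300]),z[330:370,200:300].std())
def rect(name,r0,r1,c0,c1,lo,hi):
    m=np.zeros(z.shape,bool); m[r0:r1,c0:c1]=True; m&=(z>lo)&(z<hi)
    q=P[m]; 
    if len(q)<4: print(name,len(q)); return
    print(name,len(q),q.mean(0).round(4),cv2.minAreaRect(q[:,:2].astype(np.float32)*1000))
f=np.median(fl)
rect("wide",190,225,215,255,f+.025,f+.06); rect("narrow",250,290,218,252,f+.025,f+.06)
rect("lb",220,265,270,292,f+.006,f+.03); rect("sb",198,235,318,338,f+.006,f+.03); rect("rol",260,287,312,338,f+.02,f+.05)
rect("three",205,330,375,480,.017,.04);rect("two",205,330,65,170,.017,.04);rect("stock",175,310,195,370,.017,.026)
E
```

```text
[[[0.695, 0.387, -0.0], [0.695, 0.298, -0.003], [0.694, 0.209, 0.001], [0.694, 0.121, 0.0], [0.694, 0.033, 0.001], [0.694, -0.055, 0.0], [0.694, -0.144, -0.002], [0.694, -0.234, -0.001], [0.691, -0.318, 0.018], [0.695, -0.419, -0.001]], [[0.628, 0.384, 0.002], [0.628, 0.295, 0.0], [0.628, 0.208, -0.002], [0.627, 0.12, 0.007], [0.627, 0.033, 0.006], [0.627, -0.054, 0.007], [0.627, -0.141, 0.006], [0.627, -0.232, -0.001], [0.627, -0.323, -0.001], [0.627, -0.416, -0.002]], [[0.562, 0.379, 0.008], [0.562, 0.291, 0.009], [0.563, 0.207, 0.0], [0.562, 0.119, 0.006], [0.562, 0.033, 0.007], [0.562, -0.053, 0.006], [0.561, -0.14, 0.008], [0.561, -0.23, 0.0], [0.56, -0.317, 0.007], [0.559, -0.409, 0.006]], [[0.499, 0.373, 0.018], [0.498, 0.29, 0.008], [0.498, 0.206, -0.002], [0.498, 0.119, 0.004], [0.498, 0.033, 0.004], [0.497, -0.052, 0.008], [0.497, -0.139, 0.007], [0.495, -0.228, -0.0], [0.495, -0.316, 0.006], [0.493, -0.407, 0.005]]]
floor 0.006385726462138919 0.03399759209181766 bench 0.0001267406464151022 0.05716719038482967
wide 96 [0.6331 0.0904 0.0445] ((631.160400390625, 86.8171081542
[... 308 characters left out ...]
4), 0.10225050151348114)
sb 163 [ 0.6164 -0.1123  0.0189] ((612.9007568359375, -112.096435546875), (19.82992935180664, 56.42890167236328), 89.17083740234375)
rol 203 [ 0.4883 -0.104   0.0337] ((487.9277038574219, -104.33413696289062), (35.40985870361328, 33.45670700073242), 89.83824157714844)
three 1863 [ 0.5012 -0.334   0.0227] ((509.76361083984375, -337.0255432128906), (173.6337890625, 244.721435546875), 81.71511840820312)
two 1839 [0.5033 0.3346 0.0233] ((503.7205810546875, 333.6585388183594), (221.92584228515625, 173.11183166503906), 6.744805335998535)
stock 2335 [ 0.5587 -0.0162  0.023 ] ((558.7557373046875, -13.9405517578125), (332.4693603515625, 241.35635375976562), 86.26176452636719)
```

```bash
cat >> h.py <<'E'
from math import degrees as D
def yawof(q): 
    v=R.from_quat(q).apply([1,0,0]); return D(np.arctan2(v[1],v[0]))
def go(x,y,z,yaw):
    o=get_obs(); T=R.from_quat(o["tool_rot"]); 
    s=T.inv().apply(np.array([x,y,z])-o["position"])/.025
    y0=yawof(o["tool_rot"]); dy=(yaw-y0+90)%180-90   # world yaw change, half-turn free
    a=np.radians(y0+dy)
    tgt=R.from_matrix(np.c_[[np.cos(a),np.sin(a),0],[np.sin(a),-np.cos(a),0],[0,0,-1]])
    rv=np.degrees((T.inv()*tgt).as_rotvec())
    print("t",round(o["time"],2),"pos",o["position"].round(4),"yaw",round(y0,2),"w",round(o["grip_width"],4),"F",o["ft_force"].round(1),"q1,6",o["q"][[0,5]].round(2))
    print(f"-> {x,y,z,yaw} shift",s.round(3),"turn",rv.round(2))
E
python3 - <<'E'
from h import *
d=np.load("top_d.npy"); P=cloud("top",d); z=P[...,2]
m=np.zeros(z.shape,bool); m[210:330,375:480]=True; m&=(z>.017)&(z<.04)
n,l,s,_=cv2.connectedComponentsWithStats(m.astype(np.uint8)); k=1+s[1:,4].argmax()
q=P[l==k]; print(s[k],q.mean(0)); three=cv2.minAreaRect(q[:,:2].astype(np.float32)*1000); print(three)
def fr(c,a,x,y):
    a=np.radians(a); return np.array(c)+[np.cos(a)*x-np.sin(a)*y,np.sin(a)*x+np.cos(a)*y]
for x,y in [(-52.5,0),(52.5,40),(52.5,-40)]: 
    ang=three[2] if three[1][0]>three[1][1] else three[2]-90
    print("3",ang,fr(three[0],ang,x,y))
for x in(-52.5,52.5): print("2",fr((503.7,333.7),6.74,x,0))
q=P[130:178,128:166]; print("can",q[q[...,2]>.03].mean(0),q[q[...,2]>.03].min(0),q[q[...,2]>.03].max(0))
go(.4885,-.1045,.10,0)
E
```

```text
[ 387  213   88  112 1858] [ 0.50087686 -0.33408432  0.02270523]
((498.3799133300781, -335.367919921875), (173.6337890625, 221.7140350341797), 81.71511840820312)
3 -8.284881591796875 [ 446.42781145 -327.8029275 ]
3 -8.284881591796875 [ 556.09581896 -303.35035853]
3 -8.284881591796875 [ 544.56821146 -382.51546616]
2 [451.56282981 327.53838619]
2 [555.83717019 339.86161381]
can [0.72022189 0.26079661 0.07971499] [0.54368623 0.01769469 0.03020357] [0.76132911 0.30288243 0.90544702]
t 0.6 pos [ 0.1654 -0.6027  0.2226] yaw -74.65 w 0.0869 F [-0.9 -0.3 -0.2] q1,6 [-1.48 -0.18]
-> (0.4885, -0.1045, 0.1, 0) shift [-15.797 -17.737   4.902] turn [  0.     0.   -74.65]
```

carry_out:
  deltas:
    - [0, -2, -2.2, 0.2, 0, 0, -8]
    - [0, -3, -3.4, 0.5, 0, 0, -16]
    - [0, -4.2, -4.7, 0.8, 0, 0, -24]
    - [0, -5.4, -6, 1.1, 0, 0, -32]
    - [0, -6.6, -7.4, 1.4, 0, 0, -40]
    - [0, -7.8, -8.7, 1.7, 0, 0, -48]
    - [0, -9, -10.1, 2, 0, 0, -56]
    - [0, -10.2, -11.4, 2.2, 0, 0, -64]
  force: 25

```text
time: 1.4
position: [0.3737, -0.2798, 0.1675]
tool_rot: [0.996, -0.09, 0.0, 0.0]
ft_force: [1.0, 0.1, 0.4]
grip_width: 0.0439
```

```bash
python3 -c "
from h import *
go(.4885,-.1045,.10,-8.3)"
```

```text
t 1.4 pos [ 0.3737 -0.2798  0.1675] yaw -10.34 w 0.0439 F [1.  0.1 0.4] q1,6 [-0.88 -0.7 ]
-> (0.4885, -0.1045, 0.1, -8.3) shift [ 3.257 -7.725  2.698] turn [ 0.01 -0.03 -2.04]
```

carry_out:
  deltas:
    - [-0.1, 0.6, -1.4, 0.5, 0, 0, -1]
    - [-0.1, 1.2, -2.8, 1, 0, 0, -2]
    - [-0.1, 1.8, -4.2, 1.5, 0, 0, -2]
    - [-0.1, 2.4, -5.6, 2, 0, 0, -2]
    - [-0.1, 3, -7, 2.5, 0, 0, -2]
    - [-0.1, 3.25, -7.7, 2.7, 0, 0, -2]
    - [-0.1, 3.25, -7.7, 2.7, 0, 0, -2]

```text
time: 2.1
position: [0.4889, -0.105, 0.0994]
tool_rot: [0.997, -0.073, -0.0, -0.0]
ft_force: [-0.1, -0.5, 0.1]
grip_width: 0.0484
```

```bash
python3 -c "
from h import *
go(.4885,-.1045,.012,-8.3)
p,d=camera('top'); cv2.imwrite('pics/a1.png',p[:,:,::-1])"
```

```text
t 2.1 pos [ 0.4889 -0.105   0.0994] yaw -8.43 w 0.0484 F [-0.1 -0.5  0.1] q1,6 [-0.44 -0.29]
-> (0.4885, -0.1045, 0.012, -8.3) shift [-0.018 -0.017  3.496] turn [-0.03  0.04 -0.13]
```

View pics/a1.png

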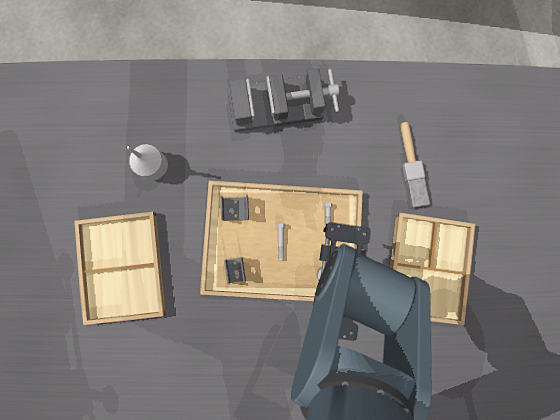

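The roller is now hidden under the arm and the rest is unchanged. Descending and gripping.

carry_out:
  deltas:
    - [-0.1, 0, 0, 0.8, 0, 0, 0]
    - [-0.1, 0, 0, 1.6, 0, 0, 0]
    - [-0.1, 0, 0, 2.4, 0, 0, 0]
    - [-0.1, 0, 0, 3, 0, 0, 0]
    - [-0.1, 0, 0, 3.5, 0, 0, 0]
    - [-0.1, 0, 0, 3.5, 0, 0, 0]
    - [0.6, 0, 0, 3.5, 0, 0, 0]
    - [0.6, 0, 0, 3.5, 0, 0, 0]
  force: 25

```text
time: 2.95
position: [0.4886, -0.1077, 0.0133]
tool_rot: [0.997, -0.076, 0.001, 0.0]
ft_force: [-0.7, 0.5, -0.4]
grip_width: 0.0385
```

carry_out:
  deltas:
    - [0.6, 0, 0, 0, 0, 0, 0]
    - [0.6, 0, 0, 0, 0, 0, 0]
    - [0.6, 0, 0, -0.4, 0, 0, 0]
    - [0.6, 0, 0, -1, 0, 0, 0]
    - [0.6, 0, 0, -1.8, 0, 0, 0]
    - [0.6, 0, 0, -2.6, 0, 0, 0]
    - [0.6, 0, 0, -3.2, 0, 0, 0]
    - [0.6, 0, 0, -3.2, 0, 0, 0]

```text
time: 3.75
position: [0.4896, -0.1076, 0.0949]
tool_rot: [0.997, -0.075, 0.002, 0.001]
ft_force: [0.8, -0.1, -1.6]
grip_width: 0.0353
```

```bash
python3 -c "
from h import *
go(.5446,-.3825,.075,-8.3)
p,d=camera('scene'); cv2.imwrite('pics/a2.png',p[:,:,::-1])"
```

```text
t 3.75 pos [ 0.4896 -0.1076  0.0949] yaw -8.64 w 0.0353 F [ 0.8 -0.1 -1.6] q1,6 [-0.44 -0.29]
-> (0.5446, -0.3825, 0.075, -8.3) shift [ 3.821 10.541  0.827] turn [ 0.08 -0.28 -0.34]
```

View pics/a2.png

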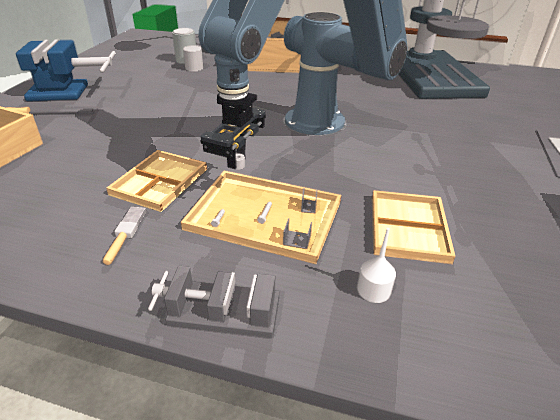

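carry_out:
  deltas:
    - [0.6, 0.3, 0.8, 0, 0, 0, 0]
    - [0.6, 0.8, 2.2, 0, 0, 0, 0]
    - [0.6, 1.4, 3.9, 0, 0, 0, 0]
    - [0.6, 2, 5.6, 0, 0, 0, 0]
    - [0.6, 2.6, 7.3, 0, 0, 0, 0]
    - [0.6, 3.2, 8.9, 0, 0, 0, 0]
    - [0.6, 3.7, 10.1, 0.2, 0, 0, 0]
    - [0.6, 3.8, 10.5, 0.6, 0, 0, 0]

```text
time: 4.6
position: [0.5437, -0.3855, 0.077]
tool_rot: [0.997, -0.077, 0.002, 0.002]
ft_force: [-1.1, -0.7, -0.3]
grip_width: 0.0352
```

carry_out:
  deltas:
    - [0.6, 0, 0, 0.2, 0, 0, 0]
    - [0.6, 0, 0, 0.2, 0, 0, 0]

```text
time: 4.8
position: [0.5406, -0.378, 0.07]
tool_rot: [0.997, -0.075, -0.003, -0.003]
ft_force: [-0.6, 0.5, -2.2]
grip_width: 0.0352
```

```bash
python3 -c "
from h import *
go(.5446,-.3825,.0145,-8.3)
p,d=camera('scene'); cv2.imwrite('pics/a3.png',cv2.resize(p[100:280,80:300,::-1],(733,600)))"
```

```text
t 4.8 pos [ 0.5406 -0.378   0.07  ] yaw -8.65 w 0.0352 F [-0.6  0.5 -2.2] q1,6 [-0.78 -0.63]
-> (0.5446, -0.3825, 0.0145, -8.3) shift [0.197 0.162 2.218] turn [-0.27  0.32 -0.35]
```

View pics/a3.png

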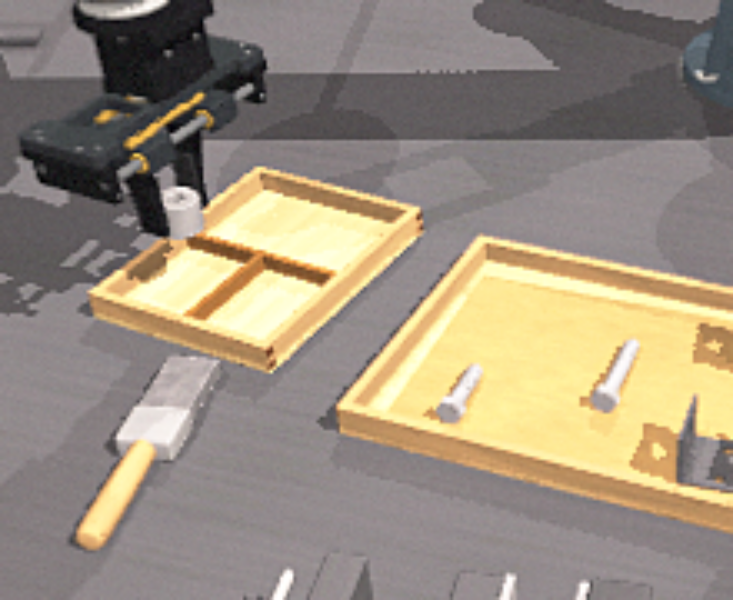

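carry_out:
  deltas:
    - [0.6, 0.1, 0.1, 0.4, 0, 0, 0]
    - [0.6, 0.1, 0.1, 0.9, 0, 0, 0]
    - [0.6, 0.1, 0.1, 1.3, 0, 0, 0]
    - [0.6, 0.1, 0.1, 1.6, 0, 0, 0]
    - [0.6, 0.1, 0.1, 1.8, 0, 0, 0]
    - [0.6, 0.1, 0.1, 1.9, 0, 0, 0]
    - [0.6, 0.1, 0.1, 1.9, 0, 0, 0]
    - [0.6, 0.1, 0.1, 1.9, 0, 0, 0]

```text
time: 5.65
position: [0.5449, -0.3841, 0.0253]
tool_rot: [0.997, -0.076, 0.0, 0.0]
ft_force: [0.2, -0.4, -2.0]
grip_width: 0.0352
```

```bash
python3 -c "
from h import *
go(.5446,-.3825,.0135,-8.3)"
```

```text
t 5.65 pos [ 0.5449 -0.3841  0.0253] yaw -8.66 w 0.0352 F [ 0.2 -0.4 -2. ] q1,6 [-0.78 -0.63]
-> (0.5446, -0.3825, 0.0135, -8.3) shift [-0.023 -0.061  0.473] turn [ 0.02 -0.03 -0.36]
```

carry_out:
  deltas:
    - [0.6, 0, 0, 0.15, 0, 0, 0]
    - [0.6, 0, 0, 0.3, 0, 0, 0]
    - [0.6, 0, 0, 0.4, 0, 0, 0]
    - [0.6, 0, 0, 0.45, 0, 0, 0]
    - [0.6, 0, 0, 0.48, 0, 0, 0]
    - [0.6, 0, 0, 0.48, 0, 0, 0]

```text
time: 6.25
position: [0.5445, -0.3837, 0.0133]
tool_rot: [0.997, -0.075, -0.0, -0.0]
ft_force: [-1.6, 0.2, 1.8]
grip_width: 0.0349
```

```bash
python3 -c "
from h import *
go(.5446,-.3825,.0135,-8.3)"
```

```text
t 6.25 pos [ 0.5445 -0.3837  0.0133] yaw -8.65 w 0.0349 F [-1.6  0.2  1.8] q1,6 [-0.78 -0.63]
-> (0.5446, -0.3825, 0.0135, -8.3) shift [-0.004 -0.047 -0.007] turn [-0.02  0.03 -0.35]
```

carry_out:
  deltas:
    - [-0.1, 0, 0, 0, 0, 0, 0]
    - [-0.1, 0, 0, 0, 0, 0, 0]
    - [-0.1, 0, 0, 0, 0, 0, 0]
    - [-0.1, 0, 0, -0.5, 0, 0, 0]
    - [-0.1, 0, 0, -1.5, 0, 0, 0]
    - [-0.1, 0, 0, -2.7, 0, 0, 0]
    - [-0.1, 0, 0, -4, 0, 0, 0]
    - [-0.1, 0, 0, -4, 0, 0, 0]

```text
time: 7.05
position: [0.5477, -0.3867, 0.1194]
tool_rot: [0.997, -0.075, 0.005, 0.004]
ft_force: [0.4, 0.2, -0.2]
grip_width: 0.0476
```

```bash
python3 -c "
from h import *
go(.617,-.112,.09,-90.8)"
```

```text
t 7.05 pos [ 0.5477 -0.3867  0.1194] yaw -8.65 w 0.0476 F [ 0.4  0.2 -0.2] q1,6 [-0.78 -0.63]
-> (0.617, -0.112, 0.09, -90.8) shift [  1.075 -11.287   1.108] turn [-7.000e-02 -7.300e-01  8.215e+01]
```

carry_out:
  deltas:
    - [0.2, 0.1, -0.8, 0, 0, 0, 8]
    - [0.2, 0.3, -2.3, 0, 0, 0, 16]
    - [0.2, 0.5, -4, 0, 0, 0, 24]
    - [0.2, 0.7, -5.8, 0, 0, 0, 32]
    - [0.2, 0.9, -7.6, 0, 0, 0, 40]
    - [0.2, 1, -9.2, 0.2, 0, 0, 48]
    - [0.2, 1, -10.6, 0.6, 0, 0, 56]
    - [0.2, 1, -11.3, 0.9, 0, 0, 64]

```text
time: 7.85
position: [0.6116, -0.1048, 0.0902]
tool_rot: [0.805, -0.594, -0.001, -0.0]
ft_force: [0.5, -0.6, 0.4]
grip_width: 0.0349
```

carry_out:
  deltas:
    - [0.2, 0, 0, 0, 0, 0, 8]
    - [0.2, 0, 0, 0, 0, 0, 16]
    - [0.2, 0, 0, 0, 0, 0, 18]
    - [0.2, 0, 0, 0, 0, 0, 18]
    - [0.2, 0, 0, 0, 0, 0, 18]
    - [0.2, 0, 0, 0, 0, 0, 18]

```text
time: 8.45
position: [0.6119, -0.1084, 0.0906]
tool_rot: [-0.703, 0.711, -0.0, 0.0]
ft_force: [-0.2, -0.3, -1.0]
grip_width: 0.0349
```

```bash
python3 -c "
from h import *
go(.617,-.112,.045,-90.8)
p,d=camera('top'); cv2.imwrite('pics/a4.png',p[:,:,::-1])"
```

```text
t 8.45 pos [ 0.6119 -0.1084  0.0906] yaw -90.63 w 0.0349 F [-0.2 -0.3 -1. ] q1,6 [-0.35  1.23]
-> (0.617, -0.112, 0.045, -90.8) shift [ 0.14  -0.205  1.824] turn [-0.   -0.    0.17]
```

View pics/a4.png

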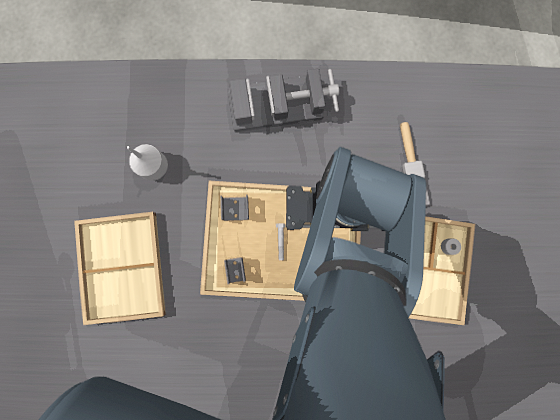

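The roller stands upright in the +x/-y small bay, at (246,452). Next, down to the short bolt.

carry_out:
  deltas:
    - [0.2, 0.14, -0.2, 0.5, 0, 0, 0]
    - [0.2, 0.14, -0.2, 1.2, 0, 0, 0]
    - [0.2, 0.14, -0.2, 1.8, 0, 0, 0]
    - [0.2, 0.14, -0.2, 2.3, 0, 0, 0]
    - [0.2, 0.14, -0.2, 2.7, 0, 0, 0]
    - [0.2, 0.14, -0.2, 2.9, 0, 0, 0]
    - [0.2, 0.14, -0.2, 2.9, 0, 0, 0]
    - [0.2, 0.14, -0.2, 2.9, 0, 0, 0]

```text
time: 9.3
position: [0.6172, -0.112, 0.0183]
tool_rot: [-0.703, 0.711, -0.0, 0.0]
ft_force: [0.6, -0.0, 0.8]
grip_width: 0.035
```

```bash
python3 -c "
from h import *
go(.617,-.112,.0095,-90.8)"
```

```text
t 9.3 pos [ 0.6172 -0.112   0.0183] yaw -90.65 w 0.035 F [ 0.6 -0.   0.8] q1,6 [-0.36  1.22]
-> (0.617, -0.112, 0.0095, -90.8) shift [-0.     0.009  0.351] turn [-0.03 -0.01  0.15]
```

carry_out:
  deltas:
    - [0.2, 0, 0, 0.15, 0, 0, 0]
    - [0.2, 0, 0, 0.3, 0, 0, 0]
    - [0.2, 0, 0, 0.34, 0, 0, 0]
    - [0.85, 0, 0, 0.34, 0, 0, 0]
    - [0.85, 0, 0, 0.34, 0, 0, 0]
    - [0.85, 0, 0, 0.34, 0, 0, 0]
    - [0.85, 0, 0, 0.34, 0, 0, 0]
    - [0.85, 0, 0, 0.34, 0, 0, 0]
  force: 25

```text
time: 10.1
position: [0.617, -0.1119, 0.0097]
tool_rot: [-0.703, 0.711, -0.0, 0.0]
ft_force: [0.4, -1.4, 0.1]
grip_width: 0.0109
```

carry_out:
  deltas:
    - [0.85, 0, 0, 0, 0, 0, 0]
    - [0.85, 0, 0, -0.3, 0, 0, 0]
    - [0.85, 0, 0, -0.8, 0, 0, 0]
    - [0.85, 0, 0, -1.5, 0, 0, 0]
    - [0.85, 0, 0, -2.3, 0, 0, 0]
    - [0.85, 0, 0, -3, 0, 0, 0]
    - [0.85, 0, 0, -3.2, 0, 0, 0]
    - [0.85, 0, 0, -3.2, 0, 0, 0]

```text
time: 10.9
position: [0.6177, -0.1121, 0.0911]
tool_rot: [-0.703, 0.711, -0.001, 0.001]
ft_force: [0.3, 0.1, -0.9]
grip_width: 0.011
```

```bash
python3 -c "
from h import *
go(.557,-.303,.085,-98.3)
p,d=camera('scene'); cv2.imwrite('pics/a5.png',cv2.resize(p[100:280,80:300,::-1],(733,600)))"
```

```text
t 10.9 pos [ 0.6177 -0.1121  0.0911] yaw -90.65 w 0.011 F [ 0.3  0.1 -0.9] q1,6 [-0.36  1.22]
-> (0.557, -0.303, 0.085, -98.3) shift [7.661 2.341 0.246] turn [-0.16 -0.04  7.65]
```

View pics/a5.png

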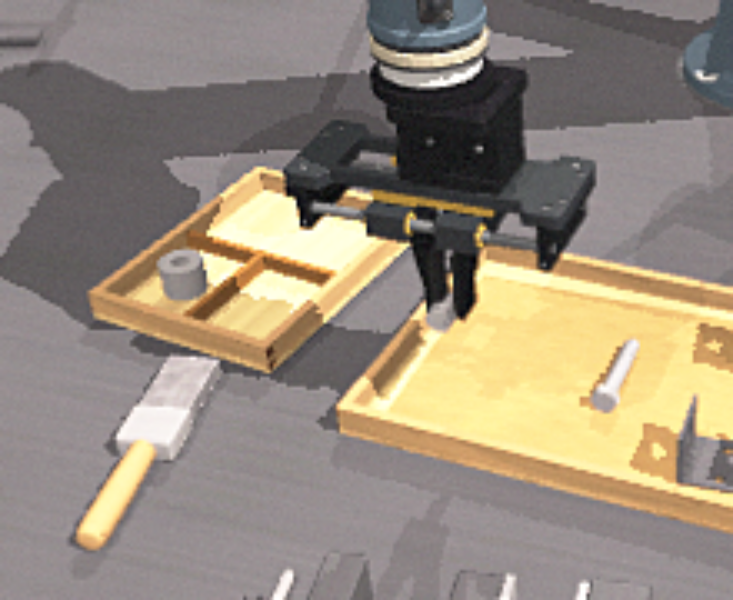

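carry_out:
  deltas:
    - [0.85, 0.5, 0.2, 0, 0, 0, 1]
    - [0.85, 1.5, 0.5, 0, 0, 0, 2]
    - [0.85, 3, 0.9, 0, 0, 0, 3.5]
    - [0.85, 4.5, 1.4, 0, 0, 0, 5]
    - [0.85, 6, 1.8, 0, 0, 0, 6.5]
    - [0.85, 7.1, 2.2, 0.1, 0, 0, 7.6]
    - [0.85, 7.6, 2.3, 0.2, 0, 0, 7.6]
    - [0.85, 7.6, 2.3, 0.2, 0, 0, 7.6]

```text
time: 11.75
position: [0.556, -0.303, 0.0833]
tool_rot: [-0.653, 0.757, 0.001, -0.0]
ft_force: [0.7, 1.1, -0.1]
grip_width: 0.0112
```

carry_out:
  deltas:
    - [0.85, 0, 0, 0, 0, 0, 0]
    - [0.85, 0, 0, 0.4, 0, 0, 0]
    - [0.85, 0, 0, 0.9, 0, 0, 0]
    - [0.85, 0, 0, 1.4, 0, 0, 0]
    - [0.85, 0, 0, 1.8, 0, 0, 0]
    - [0.85, 0, 0, 2.1, 0, 0, 0]
    - [0.85, 0, 0, 2.1, 0, 0, 0]
    - [0.85, 0, 0, 2.1, 0, 0, 0]

```text
time: 12.55
position: [0.5573, -0.3013, 0.0318]
tool_rot: [-0.654, 0.756, 0.0, -0.0]
ft_force: [0.2, 0.2, -0.3]
grip_width: 0.0111
```

```bash
python3 -c "
from h import *
go(.557,-.303,.0095,-98.3)"
```

```text
t 12.55 pos [ 0.5573 -0.3013  0.0318] yaw -98.25 w 0.0111 F [ 0.2  0.2 -0.3] q1,6 [-0.67  1.04]
-> (0.557, -0.303, 0.0095, -98.3) shift [0.07  0.001 0.892] turn [0.01 0.01 0.05]
```

carry_out:
  deltas:
    - [0.85, 0.07, 0, 0.25, 0, 0, 0]
    - [0.85, 0.07, 0, 0.5, 0, 0, 0]
    - [0.85, 0.07, 0, 0.7, 0, 0, 0]
    - [0.85, 0.07, 0, 0.82, 0, 0, 0]
    - [0.85, 0.07, 0, 0.88, 0, 0, 0]
    - [0.85, 0.07, 0, 0.9, 0, 0, 0]
    - [0.85, 0.07, 0, 0.9, 0, 0, 0]

```text
time: 13.25
position: [0.5569, -0.3029, 0.0097]
tool_rot: [-0.654, 0.756, 0.0, -0.0]
ft_force: [-0.8, -0.9, 0.4]
grip_width: 0.0113
```

```bash
python3 -c "
from h import *
go(.557,-.303,.0095,-98.3)"
```

```text
t 13.25 pos [ 0.5569 -0.3029  0.0097] yaw -98.25 w 0.0113 F [-0.8 -0.9  0.4] q1,6 [-0.67  1.04]
-> (0.557, -0.303, 0.0095, -98.3) shift [ 0.003 -0.003  0.009] turn [0.   0.   0.05]
```

carry_out:
  deltas:
    - [0.45, 0, 0, 0.02, 0, 0, 0]
    - [0.45, 0, 0, 0.02, 0, 0, 0]
    - [0.45, 0, 0, 0.02, 0, 0, 0]
    - [0.45, 0, 0, -0.4, 0, 0, 0]
    - [0.45, 0, 0, -1.2, 0, 0, 0]
    - [0.45, 0, 0, -2.4, 0, 0, 0]
    - [0.45, 0, 0, -3.6, 0, 0, 0]
    - [0.45, 0, 0, -3.6, 0, 0, 0]

```text
time: 14.05
position: [0.56, -0.3052, 0.1049]
tool_rot: [-0.654, 0.756, -0.005, 0.001]
ft_force: [0.9, -1.1, 0.7]
grip_width: 0.0239
```

```bash
python3 -c "
from h import *
go(.4996,.0859,.10,-81.35)"
```

```text
t 14.05 pos [ 0.56   -0.3052  0.1049] yaw -98.25 w 0.0239 F [ 0.9 -1.1  0.7] q1,6 [-0.67  1.04]
-> (0.4996, 0.0859, 0.1, -81.35) shift [-15.135   4.637   0.075] turn [ -0.47  -0.37 -16.9 ]
```

carry_out:
  deltas:
    - [-0.2, -1, 0.3, 0, 0, 0, -2]
    - [-0.2, -2.8, 0.8, 0, 0, 0, -4]
    - [-0.2, -4.7, 1.4, 0, 0, 0, -6]
    - [-0.2, -6.6, 2, 0, 0, 0, -9]
    - [-0.2, -8.5, 2.6, 0, 0, 0, -12]
    - [-0.2, -10.4, 3.2, 0, 0, 0, -15]
    - [-0.2, -12.3, 3.8, 0, 0, 0, -17]
    - [-0.2, -13.8, 4.2, 0, 0, 0, -17]

```text
time: 14.85
position: [0.5008, 0.0561, 0.0994]
tool_rot: [0.759, -0.651, -0.001, 0.0]
ft_force: [0.8, -0.0, 0.5]
grip_width: 0.052
```

carry_out:
  deltas:
    - [-0.2, -0.8, 0.25, 0, 0, 0, 0]
    - [-0.2, -1.3, 0.4, 0, 0, 0, 0]
    - [-0.2, -1.3, 0.4, 0, 0, 0, 0]
    - [-0.2, -1.3, 0.4, 0, 0, 0, 0]
    - [-0.2, -1.3, 0.4, 0, 0, 0, 0]

```text
time: 15.35
position: [0.4887, 0.0829, 0.0996]
tool_rot: [0.758, -0.652, 0.0, -0.0]
ft_force: [0.0, 1.1, -0.3]
grip_width: 0.0521
```

```bash
python3 -c "
from h import *
go(.4996,.0859,.015,-81.35)
p,d=camera('top'); cv2.imwrite('pics/a6.png',p[:,:,::-1])"
```

```text
t 15.35 pos [0.4887 0.0829 0.0996] yaw -81.35 w 0.0521 F [ 0.   1.1 -0.3] q1,6 [-0.06  1.36]
-> (0.4996, 0.0859, 0.015, -81.35) shift [-0.053 -0.444  3.384] turn [-0.05 -0.02  0.  ]
```

View pics/a6.png

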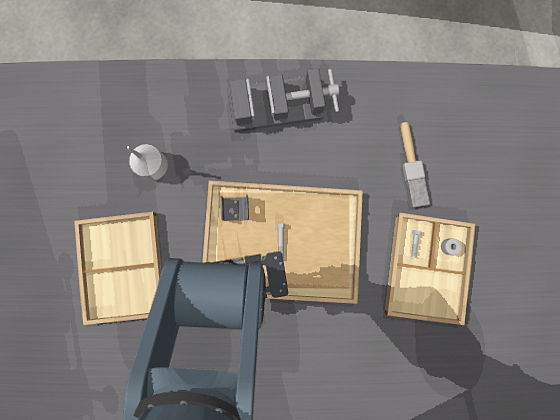

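The short bolt (243,417) and the roller (246,452) lie in separate small bays. Descending on the narrow bracket.

carry_out:
  deltas:
    - [-0.2, -0.05, -0.25, 0.2, 0, 0, 0]
    - [-0.2, -0.05, -0.44, 0.4, 0, 0, 0]
    - [-0.2, -0.05, -0.44, 0.6, 0, 0, 0]
    - [-0.2, -0.05, -0.44, 0.9, 0, 0, 0]
    - [-0.2, -0.05, -0.44, 1.2, 0, 0, 0]
    - [-0.2, -0.05, -0.44, 1.5, 0, 0, 0]
    - [-0.2, -0.05, -0.44, 1.6, 0, 0, 0]
    - [-0.2, -0.05, -0.44, 1.6, 0, 0, 0]

```text
time: 16.2
position: [0.498, 0.0871, 0.0589]
tool_rot: [0.759, -0.651, -0.001, 0.0]
ft_force: [0.4, -0.2, 0.6]
grip_width: 0.0522
```

```bash
python3 -c "
from h import *
go(.4996,.0859,.015,-81.35)"
```

```text
t 16.2 pos [0.498  0.0871 0.0589] yaw -81.25 w 0.0522 F [ 0.4 -0.2  0.6] q1,6 [-0.05  1.37]
-> (0.4996, 0.0859, 0.015, -81.35) shift [ 0.057 -0.059  1.757] turn [0.08 0.01 0.1 ]
```

carry_out:
  deltas:
    - [-0.2, 0.06, -0.06, 0.5, 0, 0, 0]
    - [-0.2, 0.06, -0.06, 1, 0, 0, 0]
    - [-0.2, 0.06, -0.06, 1.4, 0, 0, 0]
    - [-0.2, 0.06, -0.06, 1.7, 0, 0, 0]
    - [-0.2, 0.06, -0.06, 1.75, 0, 0, 0]
    - [-0.2, 0.06, -0.06, 1.75, 0, 0, 0]
    - [0.5, 0.06, -0.06, 1.75, 0, 0, 0]
    - [0.5, 0.06, -0.06, 1.75, 0, 0, 0]
  force: 25

```text
time: 17.0
position: [0.5005, 0.0858, 0.0162]
tool_rot: [0.759, -0.651, 0.0, -0.0]
ft_force: [-0.5, -0.1, -1.0]
grip_width: 0.0429
```

carry_out:
  deltas:
    - [0.5, 0, 0, 0, 0, 0, 0]
    - [0.5, 0, 0, 0, 0, 0, 0]

```text
time: 17.2
position: [0.5005, 0.0858, 0.0162]
tool_rot: [0.759, -0.651, 0.0, -0.0]
ft_force: [0.3, 0.3, 1.9]
grip_width: 0.0358
```

carry_out:
  deltas:
    - [0.5, 0, 0, -0.3, 0, 0, 0]
    - [0.5, 0, 0, -0.8, 0, 0, 0]
    - [0.5, 0, 0, -1.5, 0, 0, 0]
    - [0.5, 0, 0, -2.3, 0, 0, 0]
    - [0.5, 0, 0, -3, 0, 0, 0]
    - [0.5, 0, 0, -3.2, 0, 0, 0]
    - [0.5, 0, 0, -3.2, 0, 0, 0]

```text
time: 17.9
position: [0.5008, 0.0858, 0.097]
tool_rot: [0.759, -0.651, 0.001, -0.001]
ft_force: [0.0, -0.3, -0.9]
grip_width: 0.036
```

```bash
python3 -c "
from h import *
go(.4464,-.328,.09,-98.3)
p,d=camera('scene'); cv2.imwrite('pics/a7.png',cv2.resize(p[80:300,150:400,::-1],(682,600)))"
```

```text
t 17.9 pos [0.5008 0.0858 0.097 ] yaw -81.26 w 0.036 F [ 0.  -0.3 -0.9] q1,6 [-0.05  1.37]
-> (0.4464, -0.328, 0.09, -98.3) shift [16.028  4.667  0.277] turn [-1.500e-01 -1.000e-02  1.704e+01]
```

View pics/a7.png

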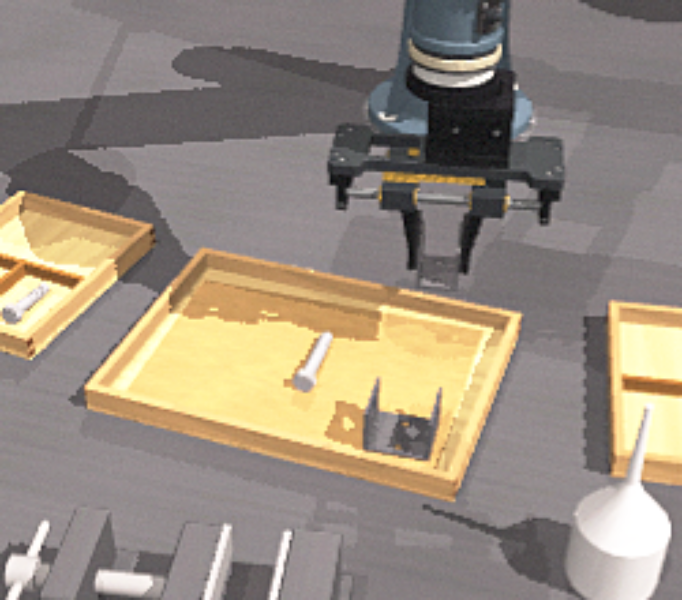

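carry_out:
  deltas:
    - [0.5, 0.7, 0.2, 0, 0, 0, 2]
    - [0.5, 2.2, 0.6, 0, 0, 0, 4]
    - [0.5, 4, 1.2, 0, 0, 0, 6]
    - [0.5, 5.8, 1.7, 0, 0, 0, 8]
    - [0.5, 7.6, 2.2, 0, 0, 0, 10]
    - [0.5, 9.4, 2.7, 0, 0, 0, 12]
    - [0.5, 11.2, 3.3, 0, 0, 0, 14]
    - [0.5, 13, 3.8, 0, 0, 0, 16]

```text
time: 18.75
position: [0.4542, -0.2511, 0.0946]
tool_rot: [-0.66, 0.751, 0.001, -0.0]
ft_force: [0.9, -0.9, -1.6]
grip_width: 0.0356
```

carry_out:
  deltas:
    - [0.5, 1.5, 0.4, 0, 0, 0, 1]
    - [0.5, 2.5, 0.3, 0, 0, 0, 1]
    - [0.5, 2.9, 0.1, 0.1, 0, 0, 1]
    - [0.5, 2.9, 0.1, 0.2, 0, 0, 1]
    - [0.5, 2.9, 0.1, 0.2, 0, 0, 1]
    - [0.5, 2.9, 0.1, 0.2, 0, 0, 1]

```text
time: 19.35
position: [0.4437, -0.3191, 0.0902]
tool_rot: [-0.655, 0.756, 0.002, 0.0]
ft_force: [0.0, -0.1, -1.0]
grip_width: 0.036
```

```bash
python3 -c "
from h import *
go(.4464,-.328,.0165,-98.3)"
```

```text
t 19.35 pos [ 0.4437 -0.3191  0.0902] yaw -98.14 w 0.036 F [ 0.  -0.1 -1. ] q1,6 [-0.83  0.88]
-> (0.4464, -0.328, 0.0165, -98.3) shift [ 0.345 -0.162  2.946] turn [0.12 0.12 0.16]
```

carry_out:
  deltas:
    - [0.5, 0.2, -0.1, 0.3, 0, 0, 0]
    - [0.5, 0.34, -0.15, 0.8, 0, 0, 0]
    - [0.5, 0.34, -0.15, 1.3, 0, 0, 0]
    - [0.5, 0.34, -0.15, 1.8, 0, 0, 0]
    - [0.5, 0.34, -0.15, 2.2, 0, 0, 0]
    - [0.5, 0.34, -0.15, 2.4, 0, 0, 0]
    - [0.5, 0.34, -0.15, 2.4, 0, 0, 0]
    - [0.5, 0.34, -0.15, 2.4, 0, 0, 0]

```text
time: 20.15
position: [0.4466, -0.3305, 0.0308]
tool_rot: [-0.654, 0.756, -0.0, 0.0]
ft_force: [-0.1, 0.2, -1.6]
grip_width: 0.0358
```

```bash
python3 -c "
from h import *
go(.4464,-.328,.0163,-98.3)"
```

```text
t 20.15 pos [ 0.4466 -0.3305  0.0308] yaw -98.26 w 0.0358 F [-0.1  0.2 -1.6] q1,6 [-0.84  0.88]
-> (0.4464, -0.328, 0.0163, -98.3) shift [-0.098  0.023  0.579] turn [-0.   -0.    0.04]
```

carry_out:
  deltas:
    - [0.5, 0, 0, 0.2, 0, 0, 0]
    - [0.5, 0, 0, 0.4, 0, 0, 0]
    - [0.5, 0, 0, 0.5, 0, 0, 0]
    - [0.5, 0, 0, 0.56, 0, 0, 0]
    - [0.5, 0, 0, 0.6, 0, 0, 0]
    - [0.5, 0, 0, 0.6, 0, 0, 0]
    - [0.5, 0, 0, 0.6, 0, 0, 0]

```text
time: 20.85
position: [0.4464, -0.3303, 0.0162]
tool_rot: [-0.654, 0.756, 0.0, -0.0]
ft_force: [-1.0, 0.8, 3.2]
grip_width: 0.0359
```

```bash
python3 -c "
from h import *
go(.4464,-.328,.0163,-98.3)"
```

```text
t 20.85 pos [ 0.4464 -0.3303  0.0162] yaw -98.26 w 0.0359 F [-1.   0.8  3.2] q1,6 [-0.84  0.88]
-> (0.4464, -0.328, 0.0163, -98.3) shift [-0.092  0.015 -0.003] turn [0.01 0.   0.04]
```

carry_out:
  deltas:
    - [-0.1, 0, 0, 0, 0, 0, 0]
    - [-0.1, 0, 0, 0, 0, 0, 0]
    - [-0.1, 0, 0, 0, 0, 0, 0]
    - [-0.1, 0, 0, -0.4, 0, 0, 0]
    - [-0.1, 0, 0, -1.2, 0, 0, 0]
    - [-0.1, 0, 0, -2.2, 0, 0, 0]
    - [-0.1, 0, 0, -3.2, 0, 0, 0]
    - [-0.1, 0, 0, -3.2, 0, 0, 0]

```text
time: 21.65
position: [0.4484, -0.3324, 0.0995]
tool_rot: [-0.654, 0.756, -0.004, 0.0]
ft_force: [0.2, 0.1, -0.4]
grip_width: 0.0479
```

```bash
python3 -c "
from h import *
go(.5636,-.0109,.095,-89.9)
p,d=camera('scene'); cv2.imwrite('pics/a8.png',cv2.resize(p[80:280,80:300,::-1],(660,600)))"
```

```text
t 21.65 pos [ 0.4484 -0.3324  0.0995] yaw -98.25 w 0.0479 F [ 0.2  0.1 -0.4] q1,6 [-0.84  0.88]
-> (0.5636, -0.0109, 0.095, -89.9) shift [-13.388  -2.712   0.129] turn [-0.33 -0.31 -8.35]
```

View pics/a8.png

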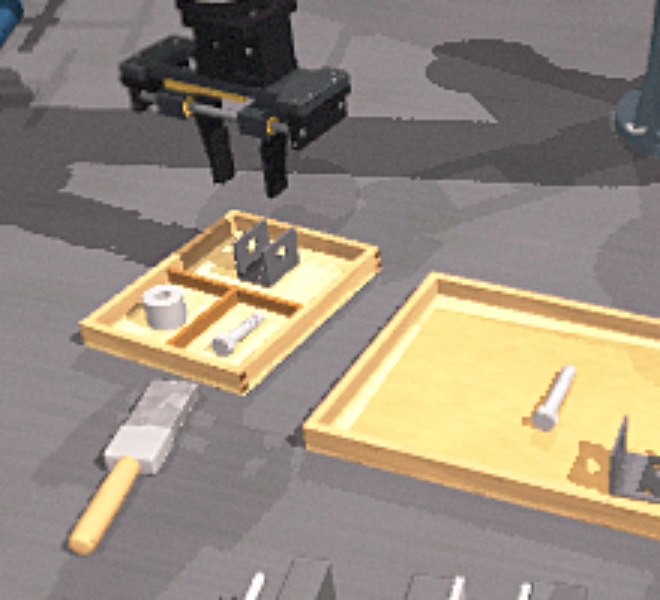

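The roller kit is complete: the narrow bracket stands ears up in the large bay, with the roller and the short bolt in the small bays. Next is the long bolt.

carry_out:
  deltas:
    - [0.2, -1, -0.2, 0, 0, 0, -1]
    - [0.2, -2.8, -0.5, 0, 0, 0, -2]
    - [0.2, -4.7, -0.9, 0, 0, 0, -4]
    - [0.2, -6.6, -1.3, 0, 0, 0, -6]
    - [0.2, -8.5, -1.7, 0, 0, 0, -8]
    - [0.2, -10.4, -2.1, 0, 0, 0, -8.3]
    - [0.2, -12.2, -2.5, 0, 0, 0, -8.3]
    - [0.2, -13.3, -2.7, 0, 0, 0, -8.3]

```text
time: 22.5
position: [0.5611, -0.0077, 0.0948]
tool_rot: [0.708, -0.706, -0.001, 0.0]
ft_force: [-0.2, -0.3, 1.4]
grip_width: 0.0348
```

carry_out:
  deltas:
    - [0.2, 0, 0, 0.2, 0, 0, 0]
    - [0.2, 0, 0, 0.4, 0, 0, 0]
    - [0.2, 0, 0, 0.8, 0, 0, 0]
    - [0.2, 0, 0, 1.2, 0, 0, 0]
    - [0.2, 0, 0, 1.6, 0, 0, 0]
    - [0.2, 0, 0, 1.6, 0, 0, 0]
    - [0.2, 0, 0, 1.6, 0, 0, 0]

```text
time: 23.2
position: [0.5607, -0.0116, 0.0553]
tool_rot: [-0.707, 0.707, 0.0, -0.0]
ft_force: [0.6, 0.4, -0.4]
grip_width: 0.035
```

```bash
python3 -c "
from h import *
go(.5636,-.0109,.0095,-89.9)"
```

```text
t 23.2 pos [ 0.5607 -0.0116  0.0553] yaw -90.01 w 0.035 F [ 0.6  0.4 -0.4] q1,6 [-0.22  1.35]
-> (0.5636, -0.0109, 0.0095, -89.9) shift [-0.027 -0.116  1.83 ] turn [ 0.06  0.01 -0.11]
```

carry_out:
  deltas:
    - [0.2, -0.03, -0.12, 0.5, 0, 0, 0]
    - [0.2, -0.03, -0.12, 1, 0, 0, 0]
    - [0.2, -0.03, -0.12, 1.4, 0, 0, 0]
    - [0.2, -0.03, -0.12, 1.7, 0, 0, 0]
    - [0.2, -0.03, -0.12, 1.82, 0, 0, 0]
    - [0.2, -0.03, -0.12, 1.82, 0, 0, 0]
    - [0.85, -0.03, -0.12, 1.82, 0, 0, 0]
    - [0.85, -0.03, -0.12, 1.82, 0, 0, 0]
  force: 25

```text
time: 24.0
position: [0.5645, -0.0104, 0.0107]
tool_rot: [0.707, -0.707, 0.0, -0.0]
ft_force: [-0.4, -0.1, 0.2]
grip_width: 0.0255
```

carry_out:
  deltas:
    - [0.85, 0, 0, 0, 0, 0, 0]
    - [0.85, 0, 0, 0, 0, 0, 0]
    - [0.85, 0, 0, 0, 0, 0, 0]

```text
time: 24.3
position: [0.5643, -0.0103, 0.0107]
tool_rot: [0.707, -0.707, 0.0, -0.0]
ft_force: [0.2, -0.6, 0.6]
grip_width: 0.0111
```

carry_out:
  deltas:
    - [0.85, 0, 0, -0.3, 0, 0, 0]
    - [0.85, 0, 0, -0.8, 0, 0, 0]
    - [0.85, 0, 0, -1.5, 0, 0, 0]
    - [0.85, 0, 0, -2.3, 0, 0, 0]
    - [0.85, 0, 0, -3, 0, 0, 0]
    - [0.85, 0, 0, -3.6, 0, 0, 0]
    - [0.85, 0, 0, -3.6, 0, 0, 0]

```text
time: 25.0
position: [0.5659, -0.0106, 0.1032]
tool_rot: [0.707, -0.707, 0.002, -0.002]
ft_force: [0.4, -0.1, -1.4]
grip_width: 0.0113
```

```bash
python3 -c "
from h import *
go(.4556,.3275,.10,-83.3)
p,d=camera('scene'); cv2.imwrite('pics/a9.png',cv2.resize(p[80:300,150:400,::-1],(682,600)))"
```

```text
t 25.0 pos [ 0.5659 -0.0106  0.1032] yaw -89.95 w 0.0113 F [ 0.4 -0.1 -1.4] q1,6 [-0.22  1.35]
-> (0.4556, 0.3275, 0.1, -83.3) shift [-13.529   4.401   0.088] turn [-0.32 -0.09 -6.65]
```

View pics/a9.png

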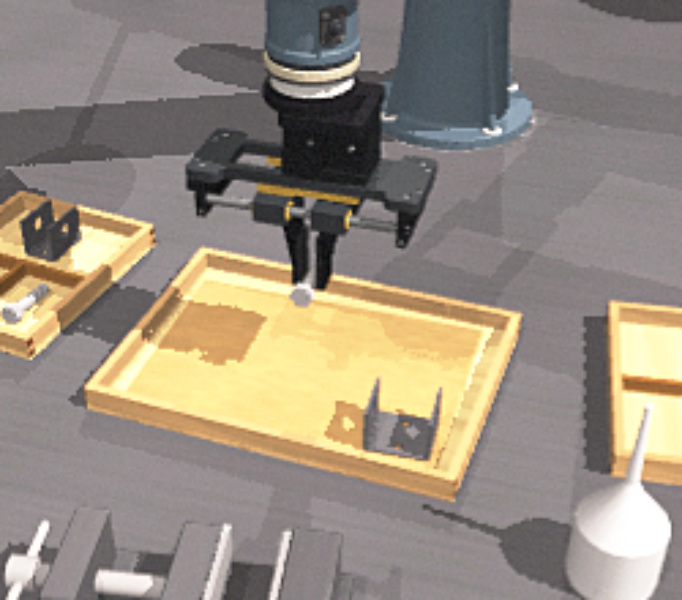

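carry_out:
  deltas:
    - [0.85, -0.6, 0.2, 0, 0, 0, -1]
    - [0.85, -1.9, 0.6, 0, 0, 0, -2]
    - [0.85, -3.6, 1.2, 0, 0, 0, -3]
    - [0.85, -5.4, 1.8, 0, 0, 0, -4]
    - [0.85, -7.2, 2.3, 0, 0, 0, -5]
    - [0.85, -9, 2.9, 0, 0, 0, -6]
    - [0.85, -10.8, 3.5, 0, 0, 0, -6.6]
    - [0.85, -12.4, 4, 0, 0, 0, -6.6]

```text
time: 25.85
position: [0.4607, 0.3019, 0.0992]
tool_rot: [0.748, -0.664, -0.001, 0.001]
ft_force: [0.2, -0.2, -0.1]
grip_width: 0.0109
```

carry_out:
  deltas:
    - [0.85, -0.7, 0.3, 0, 0, 0, 0]
    - [0.85, -1.1, 0.5, 0, 0, 0, 0]
    - [0.85, -1.1, 0.5, 0.2, 0, 0, 0]
    - [0.85, -1.1, 0.5, 0.6, 0, 0, 0]
    - [0.85, -1.1, 0.5, 1, 0, 0, 0]
    - [0.85, -1.1, 0.5, 1, 0, 0, 0]
    - [0.85, -1.1, 0.5, 1, 0, 0, 0]

```text
time: 26.55
position: [0.4484, 0.3244, 0.0745]
tool_rot: [0.746, -0.666, -0.0, 0.001]
ft_force: [0.5, -0.3, -1.2]
grip_width: 0.0111
```

```bash
python3 -c "
from h import *
go(.4556,.3275,.0105,-83.3)"
```

```text
t 26.55 pos [0.4484 0.3244 0.0745] yaw -83.45 w 0.0111 F [ 0.5 -0.3 -1.2] q1,6 [0.42 1.88]
-> (0.4556, 0.3275, 0.0105, -83.3) shift [-0.091 -0.303  2.561] turn [ 0.09 -0.03 -0.15]
```

carry_out:
  deltas:
    - [0.85, -0.09, -0.3, 0.2, 0, 0, 0]
    - [0.85, -0.09, -0.3, 0.6, 0, 0, 0]
    - [0.85, -0.09, -0.3, 1, 0, 0, 0]
    - [0.85, -0.09, -0.3, 1.4, 0, 0, 0]
    - [0.85, -0.09, -0.3, 1.6, 0, 0, 0]
    - [0.85, -0.09, -0.3, 1.7, 0, 0, 0]
    - [0.85, -0.09, -0.3, 1.7, 0, 0, 0]
    - [0.85, -0.09, -0.3, 1.7, 0, 0, 0]

```text
time: 27.35
position: [0.4556, 0.3287, 0.0329]
tool_rot: [0.747, -0.665, 0.0, -0.0]
ft_force: [-0.4, 0.5, -1.3]
grip_width: 0.011
```

```bash
python3 -c "
from h import *
go(.4556,.3275,.0105,-83.3)"
```

```text
t 27.35 pos [0.4556 0.3287 0.0329] yaw -83.35 w 0.011 F [-0.4  0.5 -1.3] q1,6 [0.43 1.88]
-> (0.4556, 0.3275, 0.0105, -83.3) shift [0.049 0.004 0.898] turn [-0.02  0.01 -0.05]
```

carry_out:
  deltas:
    - [0.85, 0, 0, 0.25, 0, 0, 0]
    - [0.85, 0, 0, 0.5, 0, 0, 0]
    - [0.85, 0, 0, 0.7, 0, 0, 0]
    - [0.85, 0, 0, 0.82, 0, 0, 0]
    - [0.85, 0, 0, 0.88, 0, 0, 0]
    - [0.85, 0, 0, 0.9, 0, 0, 0]
    - [0.85, 0, 0, 0.9, 0, 0, 0]

```text
time: 28.05
position: [0.4551, 0.3284, 0.0106]
tool_rot: [0.747, -0.665, -0.0, 0.0]
ft_force: [-1.4, -1.0, 3.2]
grip_width: 0.0112
```

```bash
python3 -c "
from h import *
go(.4556,.3275,.0105,-83.3)"
```

```text
t 28.05 pos [0.4551 0.3284 0.0106] yaw -83.35 w 0.0112 F [-1.4 -1.   3.2] q1,6 [0.43 1.88]
-> (0.4556, 0.3275, 0.0105, -83.3) shift [ 0.04  -0.015  0.003] turn [ 0.04 -0.01 -0.05]
```

Contact; releasing the bolt and lifting.

carry_out:
  deltas:
    - [0.45, 0, 0, 0, 0, 0, 0]
    - [0.45, 0, 0, 0, 0, 0, 0]
    - [0.45, 0, 0, 0, 0, 0, 0]
    - [0.45, 0, 0, -0.4, 0, 0, 0]
    - [0.45, 0, 0, -1.2, 0, 0, 0]
    - [0.45, 0, 0, -2.4, 0, 0, 0]
    - [0.45, 0, 0, -3.6, 0, 0, 0]
    - [0.45, 0, 0, -3.6, 0, 0, 0]

```text
time: 28.85
position: [0.4584, 0.3301, 0.1047]
tool_rot: [0.747, -0.665, 0.002, -0.004]
ft_force: [0.5, -0.3, -0.1]
grip_width: 0.0243
```

```bash
python3 -c "
from h import *
go(.6312,.0868,.10,-88.15)"
```

```text
t 28.85 pos [0.4584 0.3301 0.1047] yaw -83.35 w 0.0243 F [ 0.5 -0.3 -0.1] q1,6 [0.43 1.88]
-> (0.6312, 0.0868, 0.1, -88.15) shift [10.466 -5.737  0.211] turn [-0.51  0.19  4.8 ]
```

carry_out:
  deltas:
    - [-0.56, 0.7, -0.4, 0, 0, 0, 1]
    - [-0.56, 2, -1.1, 0, 0, 0, 2]
    - [-0.56, 3.5, -1.9, 0, 0, 0, 3]
    - [-0.56, 5, -2.7, 0, 0, 0, 4]
    - [-0.56, 6.5, -3.6, 0, 0, 0, 4.8]
    - [-0.56, 8, -4.4, 0, 0, 0, 4.8]
    - [-0.56, 9.5, -5.2, 0, 0, 0, 4.8]
    - [-0.56, 10.4, -5.7, 0, 0, 0, 4.8]

```text
time: 29.65
position: [0.6289, 0.0837, 0.1]
tool_rot: [0.718, -0.697, 0.001, -0.0]
ft_force: [-0.4, 0.7, -0.6]
grip_width: 0.0674
```

carry_out:
  deltas:
    - [-0.56, 0, 0, 0, 0, 0, 0]
    - [-0.56, 0, 0, 0.4, 0, 0, 0]
    - [-0.56, 0, 0, 0.8, 0, 0, 0]
    - [-0.56, 0, 0, 1.2, 0, 0, 0]
    - [-0.56, 0, 0, 1.4, 0, 0, 0]
    - [-0.56, 0, 0, 1.4, 0, 0, 0]
    - [-0.56, 0, 0, 1.4, 0, 0, 0]

```text
time: 30.35
position: [0.6269, 0.0873, 0.0651]
tool_rot: [0.719, -0.695, -0.0, 0.0]
ft_force: [1.0, 0.2, 0.7]
grip_width: 0.0679
```

```bash
python3 -c "
from h import *
go(.6312,.0868,.015,-88.15)
p,d=camera('top'); cv2.imwrite('pics/b1.png',p[:,:,::-1])"
```

```text
t 30.35 pos [0.6269 0.0873 0.0651] yaw -88.11 w 0.0679 F [1.  0.2 0.7] q1,6 [-0.04  1.5 ]
-> (0.6312, 0.0868, 0.015, -88.15) shift [ 0.027 -0.17   2.005] turn [0.01 0.   0.04]
```

View pics/b1.png

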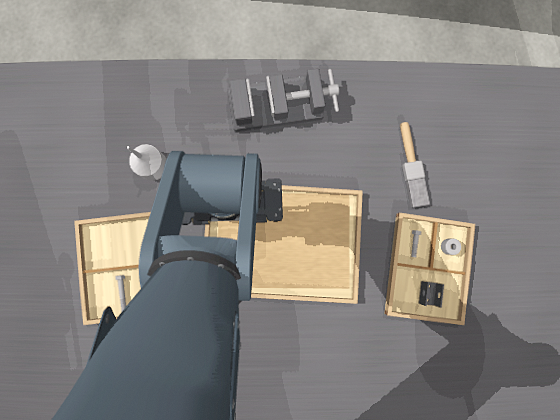

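carry_out:
  deltas:
    - [-0.56, 0.03, -0.17, 0.4, 0, 0, 0]
    - [-0.56, 0.03, -0.17, 0.9, 0, 0, 0]
    - [-0.56, 0.03, -0.17, 1.4, 0, 0, 0]
    - [-0.56, 0.03, -0.17, 1.8, 0, 0, 0]
    - [-0.56, 0.03, -0.17, 2, 0, 0, 0]
    - [-0.56, 0.03, -0.17, 2, 0, 0, 0]
    - [-0.56, 0.03, -0.17, 2, 0, 0, 0]

```text
time: 31.1
position: [0.6315, 0.0862, 0.0152]
tool_rot: [0.718, -0.696, 0.0, -0.0]
ft_force: [-0.6, -0.8, 0.3]
grip_width: 0.0679
```

carry_out:
  deltas:
    - [0.1, 0, 0, 0, 0, 0, 0]
    - [0.1, 0, 0, 0, 0, 0, 0]
    - [0.1, 0, 0, 0, 0, 0, 0]
    - [0.1, 0, 0, 0, 0, 0, 0]
    - [0.1, 0, 0, 0, 0, 0, 0]
  force: 25

```text
time: 31.6
position: [0.6318, 0.0863, 0.0159]
tool_rot: [0.718, -0.696, 0.0, -0.0]
ft_force: [0.6, 0.7, 2.4]
grip_width: 0.0557
```

```bash
python3 -c "
from h import *
go(.556,.34,.10,-83.3)"
```

```text
t 31.6 pos [0.6318 0.0863 0.0159] yaw -88.16 w 0.0557 F [0.6 0.7 2.4] q1,6 [-0.04  1.5 ]
-> (0.556, 0.34, 0.1, -83.3) shift [-10.24    2.7    -3.367] turn [-0.06  0.   -4.86]
```

carry_out:
  deltas:
    - [0.1, 0, 0, -0.3, 0, 0, 0]
    - [0.1, 0, 0, -0.8, 0, 0, 0]
    - [0.1, 0, 0, -1.5, 0, 0, 0]
    - [0.1, 0, 0.3, -2.3, 0, 0, 0]
    - [0.1, 0, 0.8, -3, 0, 0, 0]
    - [0.1, 0, 1.5, -3.4, 0, 0, 0]
    - [0.1, 0, 2.2, -3.4, 0, 0, 0]
    - [0.1, 0, 2.7, -3.4, 0, 0, 0]

```text
time: 32.4
position: [0.5628, 0.084, 0.1016]
tool_rot: [0.718, -0.696, 0.0, -0.0]
ft_force: [0.5, 0.2, -0.6]
grip_width: 0.0557
```

```bash
python3 -c "
from h import *
go(.556,.34,.10,-83.3)
p,d=camera('scene'); cv2.imwrite('pics/b2.png',cv2.resize(p[80:320,200:480,::-1],(700,600)))"
```

```text
t 32.4 pos [0.5628 0.084  0.1016] yaw -88.15 w 0.0557 F [ 0.5  0.2 -0.6] q1,6 [-0.05  1.49]
-> (0.556, 0.34, 0.1, -83.3) shift [-10.243  -0.059   0.064] turn [-0.03 -0.01 -4.85]
```

View pics/b2.png

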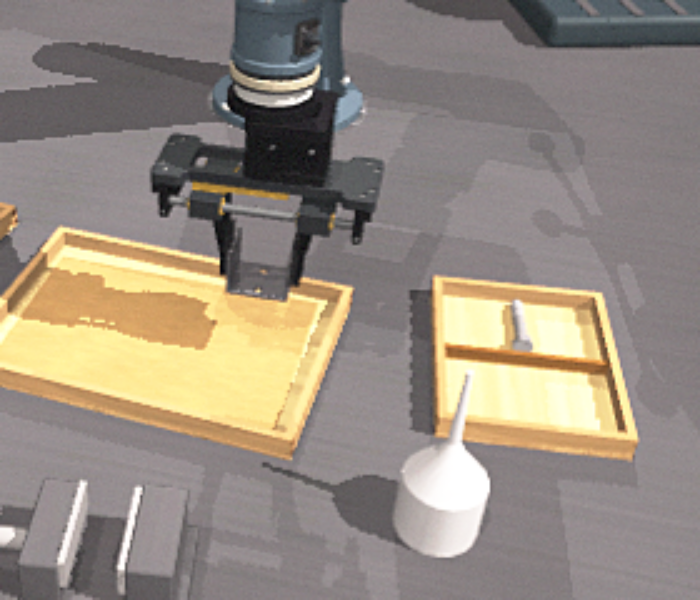

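carry_out:
  deltas:
    - [0.1, -0.5, 0, 0, 0, 0, -0.5]
    - [0.1, -1.6, 0, 0, 0, 0, -1]
    - [0.1, -3, 0, 0, 0, 0, -2]
    - [0.1, -4.5, 0, 0, 0, 0, -3]
    - [0.1, -6, 0, 0, 0, 0, -4]
    - [0.1, -7.5, 0, 0, 0, 0, -4.8]
    - [0.1, -8.9, 0, 0, 0, 0, -4.8]
    - [0.1, -9.8, 0, 0, 0, 0, -4.8]

```text
time: 33.25
position: [0.5565, 0.3331, 0.1007]
tool_rot: [0.748, -0.664, 0.0, -0.001]
ft_force: [0.1, -0.5, -1.3]
grip_width: 0.0558
```

carry_out:
  deltas:
    - [0.1, -0.3, 0, 0, 0, 0, 0]
    - [0.1, -0.4, 0, 0, 0, 0, 0]
    - [0.1, -0.4, 0, 0.3, 0, 0, 0]
    - [0.1, -0.4, 0, 0.7, 0, 0, 0]
    - [0.1, -0.4, 0, 0.8, 0, 0, 0]
    - [0.1, -0.4, 0, 0.8, 0, 0, 0]
    - [0.1, -0.4, 0, 0.8, 0, 0, 0]

```text
time: 33.95
position: [0.555, 0.3381, 0.0801]
tool_rot: [0.747, -0.665, -0.0, 0.0]
ft_force: [0.7, 0.5, -0.9]
grip_width: 0.0558
```

```bash
python3 -c "
from h import *
go(.556,.34,.016,-83.3)"
```

```text
t 33.95 pos [0.555  0.3381 0.0801] yaw -83.42 w 0.0558 F [ 0.7  0.5 -0.9] q1,6 [0.38 1.83]
-> (0.556, 0.34, 0.016, -83.3) shift [-0.07  -0.048  2.563] turn [ 0.03 -0.01 -0.12]
```

carry_out:
  deltas:
    - [0.1, -0.07, -0.05, 0.3, 0, 0, 0]
    - [0.1, -0.07, -0.05, 0.7, 0, 0, 0]
    - [0.1, -0.07, -0.05, 1.1, 0, 0, 0]
    - [0.1, -0.07, -0.05, 1.5, 0, 0, 0]
    - [0.1, -0.07, -0.05, 1.8, 0, 0, 0]
    - [0.1, -0.07, -0.05, 1.9, 0, 0, 0]
    - [0.1, -0.07, -0.05, 1.9, 0, 0, 0]
    - [0.1, -0.07, -0.05, 1.9, 0, 0, 0]

```text
time: 34.75
position: [0.5562, 0.3409, 0.033]
tool_rot: [0.747, -0.665, 0.0, -0.0]
ft_force: [0.6, -0.2, -0.8]
grip_width: 0.0556
```

```bash
python3 -c "
from h import *
go(.556,.34,.016,-83.3)"
```

```text
t 34.75 pos [0.5562 0.3409 0.033 ] yaw -83.35 w 0.0556 F [ 0.6 -0.2 -0.8] q1,6 [0.38 1.83]
-> (0.556, 0.34, 0.016, -83.3) shift [0.033 0.011 0.679] turn [-0.03  0.01 -0.05]
```

carry_out:
  deltas:
    - [0.1, 0, 0, 0.25, 0, 0, 0]
    - [0.1, 0, 0, 0.45, 0, 0, 0]
    - [0.1, 0, 0, 0.58, 0, 0, 0]
    - [0.1, 0, 0, 0.66, 0, 0, 0]
    - [0.1, 0, 0, 0.7, 0, 0, 0]
    - [0.1, 0, 0, 0.7, 0, 0, 0]
    - [0.1, 0, 0, 0.7, 0, 0, 0]

```text
time: 35.45
position: [0.5556, 0.3406, 0.0159]
tool_rot: [0.747, -0.665, -0.0, 0.0]
ft_force: [-2.3, -1.0, 6.0]
grip_width: 0.0557
```

```bash
python3 -c "
from h import *
go(.556,.34,.016,-83.3)"
```

```text
t 35.45 pos [0.5556 0.3406 0.0159] yaw -83.35 w 0.0557 F [-2.3 -1.   6. ] q1,6 [0.38 1.83]
-> (0.556, 0.34, 0.016, -83.3) shift [ 0.025 -0.015 -0.003] turn [ 0.03 -0.01 -0.05]
```

carry_out:
  deltas:
    - [-0.5, 0, 0, 0, 0, 0, 0]
    - [-0.5, 0, 0, 0, 0, 0, 0]
    - [-0.5, 0, 0, 0, 0, 0, 0]
    - [-0.5, 0, 0, -0.4, 0, 0, 0]
    - [-0.5, 0, 0, -1.2, 0, 0, 0]
    - [-0.5, 0, 0, -2.4, 0, 0, 0]
    - [-0.5, 0, 0, -3.8, 0, 0, 0]
    - [-0.5, 0, 0, -5, 0, 0, 0]

```text
time: 36.25
position: [0.5563, 0.3409, 0.1425]
tool_rot: [0.747, -0.665, 0.0, -0.001]
ft_force: [-0.1, -0.3, -0.3]
grip_width: 0.0652
```

carry_out:
  deltas:
    - [-0.5, 1.2, 0.5, 0, 0, 0, 0]
    - [-0.5, 2.6, 1, 0, 0, 0, 0]
    - [-0.5, 4, 1.5, 0, 0, 0, 0]
    - [-0.5, 5.4, 2, 0, 0, 0, 0]
    - [-0.5, 6.8, 2.5, 0, 0, 0, 0]
    - [-0.5, 8.2, 3, 0, 0, 0, 0]
    - [-0.5, 9.6, 3, 0, 0, 0, 0]
    - [-0.5, 11, 3, 0, 0, 0, 0]

```text
time: 37.05
position: [0.5132, 0.0576, 0.1411]
tool_rot: [0.747, -0.665, 0.0, -0.0]
ft_force: [0.1, -0.4, 0.2]
grip_width: 0.065
```

carry_out:
  deltas:
    - [-0.5, 1, 0, 0, 0, 0, 0]
    - [-0.5, 2, 0, 0, 0, 0, 0]
    - [-0.5, 2, 0, 0, 0, 0, 0]
    - [-0.5, 2, 0, 0, 0, 0, 0]
    - [-0.5, 2, 0, 0, 0, 0, 0]
    - [-0.5, 2, 0, 0, 0, 0, 0]

```text
time: 37.65
position: [0.5187, 0.0103, 0.1404]
tool_rot: [0.747, -0.664, -0.0, -0.0]
ft_force: [-0.2, -1.0, 0.2]
grip_width: 0.0649
```

Run:
```python
from h import *
o=get_obs(); print(o["time"],o["position"],o["ft_force"])
p,d=camera("top"); cv2.imwrite("pics/c1.png",p[:,:,::-1]); P=cloud("top",d); np.save("P.npy",P)
p,_=camera("scene"); cv2.imwrite("pics/c2.png",p[:,:,::-1])
```

```text
37.65 [0.51870179 0.0103372  0.14041278] [-0.1831387  -0.97661173  0.19113725]
```

View pics/c1.png

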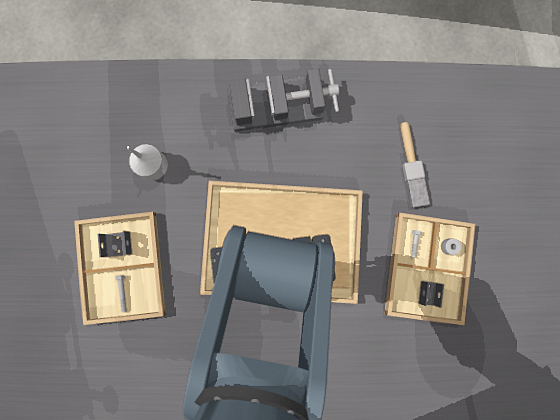

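View pics/c2.png

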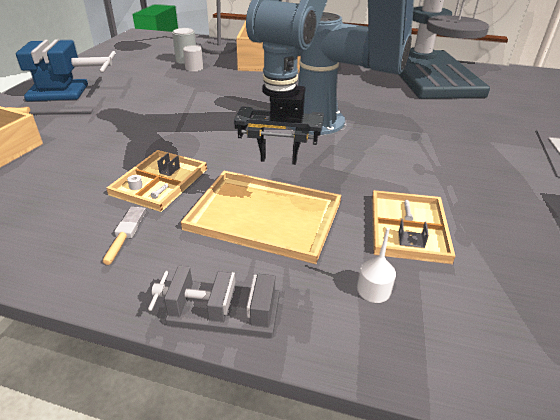

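All five pieces show in their bays: wide bracket (244,115), long bolt (293,122), short bolt (243,416), roller (246,453) and narrow bracket (293,431). Can (160,146) and brush look unmoved. Checking this numerically before handing in.

Run:
```python
import numpy as np,cv2
P=np.load("P.npy"); z=P[...,2]
tr={"3":((498.4,-335.4),-8.28),"2":((503.7,333.7),6.74)}
for n,t,r0,r1,c0,c1,lo,hi in [("wide","2",228,262,95,137,.03,.06),("long","2",270,316,108,136,.012,.03),("short","3",226,262,406,428,.012,.03),("roller","3",232,260,440,466,.026,.045),("narrow","3",276,308,415,448,.03,.06)]:
    m=np.zeros(z.shape,bool); m[r0:r1,c0:c1]=1; m&=(z>lo)&(z<hi); q=P[m]; rc=cv2.minAreaRect((q[:,:2]*1000).astype(np.float32))
    c,a=tr[t]; a=np.radians(a); v=np.array(rc[0])-c
    A=np.c_[q[:,:2],np.ones(len(q))]; top=np.percentile(q[:,2],[5,50,95])
    print(n,"bayframe",(np.cos(a)*v[0]+np.sin(a)*v[1]).round(1),(-np.sin(a)*v[0]+np.cos(a)*v[1]).round(1),np.round(rc[1],1),"z",(top*1000).round(1), "slope",np.round(np.linalg.lstsq(A,q[:,2],rcond=None)[0][:2],3))
P0=__import__("h").cloud("top",np.load("top_d.npy"))
for k,(r0,r1,c0,c1) in {"can":(140,180,128,170),"brush":(120,210,398,432)}.items():
    for X in (P0,P):
        q=X[r0:r1,c0:c1].reshape(-1,3); q=q[(q[:,2]>.01)&(q[:,2]<.2)]; print(k,np.median(q,0).round(4))
```

```text
wide bayframe 50.9 -0.5 [50.1 58.9] z [31.3 42.8 47.9] slope [ 0.017 -0.004]
long bayframe -59.9 -4.4 [92.3 27.4] z [13.8 18.8 24.1] slope [0.054 0.057]
short bayframe 49.6 42.2 [19.9 57.3] z [13.2 18.5 24.5] slope [ 0.082 -0.191]
roller bayframe 53.1 -36.8 [33.8 34.2] z [28.3 33.7 36.4] slope [-0.004 -0.041]
narrow bayframe -52.9 -1.8 [37.1 51.1] z [31.3 42.6 47.9] slope [-0.022  0.   ]
can [0.7207 0.2622 0.0647]
can [0.7208 0.2622 0.0647]
brush [ 0.7063 -0.3018  0.018 ]
brush [ 0.7062 -0.3019  0.0181]
```

```bash
python3 -c "
from rig import *
print(hand_in())"
```

```text
the job is handed in; nothing more can be done
None
```

Both kits are made up and I handed the job in at about 38 s. `hand_in()` reports no verdict, so success rests on my own last checks.

- **Roller kit (three-bay tray):** the narrow bracket stands ears up in the large bay. The short bolt lies in the small bay at y = +40 mm and the roller stands in the one at y = -40 mm.
- **Plain kit (two-bay tray):** the wide bracket stands ears up in the far bay and the long bolt lies in the near one.
- **Placing:** each piece was lowered to the height it was gripped at before I let go. The wrist force showed contact for the roller, both brackets and the long bolt. For the short bolt the reading was unclear (0.4 N), but it was within 0.5 mm of its gripped height.
- **Last checks:** in the final images and depth data, every piece measured within its bay and at the height expected for lying or standing on the floor. The long bolt's numbers were not clean, because wall pixels got into its fitted outline (92 x 27 mm). That it lies inside its bay I judged from the picture and from where I released it.
- **Short bolt tilt:** the depth slope fit gave no usable angle, so I judged it level from its height and the picture.
- **Oil can and brush:** both are where they started, to within about 0.1 mm. The gripper ended open and clear of everything.

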